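Drive a taper-shank bench stake home in its holder

ROBOT

A 6-joint arm with a two-finger parallel gripper is mounted at the origin on a cart in front of the work surface, level with it; the furniture and walls round the work are solid. World frame = base frame: x ahead of the robot, y to its left, z up, the work surface at z = 0. Lengths are in m, angles in rad, forces in N, time in s.
With the tool pointing down it reaches from about 0.4 to 0.825 m from the base axis. Payload 7 kg.
Tool frame: the origin (TCP) lies at the centre of the arm's flange, where the gripper is bolted on; the fingertips stand 178 mm ahead of it and the grasp point (between the pads) lies arm.tcp_to_grasp ahead of it (arm.tcp_to_grasp is the distance from the TCP to the grasp point, in m); z points along the fingers, y is the direction in which the jaws open and shut (so a half turn about z gives the same grasp; the last joint's range is limited). The gripper opens to 88 mm and grips with 3 to 60 N. Pads are 19 mm wide; open, the fingers measure 130 mm over their backs; the gripper's body (78 mm by 193 mm) begins 47 mm behind the grasp point.
Start: joints at [1.546, 0.359, 0.012, 0, -1.224, -0.288], TCP at [0.208, 0.642, 0.405] pointing down, gripper open.
Joint ranges: [-3.07, 3.07], [-1.43, 2.12], [-1.02, 1.25], [-3.03, 1.67], [-3.05, -0], [-3.03, 3.03]. Speed limits (rad/s): [2.39, 2.39, 3.01, 3.14, 3.14, 3.14].

INTERFACE

Orientations are given as [roll, pitch, yaw] about the fixed x, y, z axes, in that order (R = Rz(yaw) Ry(pitch) Rx(roll)).
In Python, from station import arm gives the robot as it stands.
- The arm moves only by the tool move_arm, never from a script. Its argument "deltas" is a list of rows, each a list of 6 numbers: the shift along the world's x, y, z in mm, then the turn, a rotation vector about the world's x, y, z in degrees. In form: [[tx, ty, tz, ax, ay, az], ...]. A call has exactly 5 rows; each row shifts and turns the commanded pose from where the row before left it; what a row does not reach is not made up. A row lasts 1/12 s, in which the tool goes at most 41.7 mm and 7.16 degrees, less where a joint would pass 70% of its speed; a pose out of reach is approached as far as the arm can. A call with a gripper value outside its range is refused whole. "claw" is the closure in counts, from 0 (fully open) to 255 (shut), set as the call begins (left out, the last holds). The fingers move at their own pace and stop on an object; "squeeze" is the grip in N (left out, the last holds). Time passes only in rows, so rows that do not move let the fingers close, or fill a call up. It gives the time, the measured TCP pose, the force and the opening at its end, in the units of the state.
- arm.get_state(): the state, without advancing time (a new reading comes with each control period).
- arm.grab_frame(name): name is "side" or "top"; returns the picture (480x640x3 uint8, red, green, blue); there is no depth.
- arm.calibration(name): a dict with "intrinsics" (3x3 intrinsics, pixels), "T" (4x4, takes a point from camera to world coordinates). Camera axes: x right, y up, looking along -z (the intrinsics and any distortion apply to the point x, -y, -z); pixel columns grow to the right and rows downward; lengths in m; the calibration is good to about 2 mm. A picture is of the moment at which its call begins. calibration takes no time and is no camera call.
- arm.job_done(): hands the job in, once; it reports no verdict.
Trained networks look in the newest picture that a camera, given by its name, has taken for a name from the list of things; names that differ only in an ending like _2 or _b are one class to them, and where a whole thing is asked for, a point or a joint stands for the part that bears it (a point fixed in the world has none). Each returns a list of dicts, best first, with "score" (0 to 1); they miss things now and then, are a little off and sometimes report something else, mostly with a low value. They report only what shows in the picture. A call takes as long as a camera call. They do not tell look-alikes from the thing itself.
- arm.spot_in(thing, camera): "xy" ([column, row] in pixels, amid what is visible of it).
- arm.masks_of(thing, camera): "pixels" (480x640 bool, what is visible of it) and "xy" ([column, row] in pixels, amid what is visible of it).
- arm.spot_point(thing, camera): "xy" ([column, row] in pixels: a listed point, or the origin of a listed thing).
The state is a dict: "t": time; "q": joint angles; "qd": joint speeds; "joint_efforts": joint torques, N m; "eef_pos": TCP position; "ee_rot": TCP orientation; "force": force on the tool from outside, world axes, zero at the start; "moment": the same for the moment, N m; "width": finger opening in m.
Only numpy, scipy, OpenCV 4.12 (cv2) and the standard library are available. Lean on these libraries where they do the work, as an engineer would, in place of code of your own. Each camera call takes 0.05 s, during which the arm holds its last target. There are 200 camera calls.

TASK

Fit the short steel stake into the green cast-iron stake holder: set its tapered shank straight into the socket by hand until it bears and let go of it, then drive it home on its end with light, gradually firmer taps of the soft-faced mallet, never a heavy blow, until it no longer gives under a firm tap and the taper alone holds it fast and straight. Then lay the mallet flat on the bench, clear of the stake, and leave the glass dish, the caliper and the solder spool undisturbed.

Things in the scene. Friction and masses are not known exactly. Their poses are not given: they have to be found in the camera images.
- holder: Green cast-iron stake holder, too heavy to shift: foot plate 118 x 104 x 12 mm (x -55 to +63 mm) under a block 60 x 60 mm, 90 mm high. Origin on the bench under the middle of the block. A level square socket opens in the block's front face, towards its own -x; a stake goes in along its +x. The socket's axis is 60 mm above the bench, at y = 0.
- mouth (a point): Centre of the socket's mouth in the front face (holder x -30, y 0, z 60 mm), axes as the holder's. 24 mm square with a 5 mm deep lead-in, then 19 mm, narrowing 4 degrees a side like the shank. Its bushing sits back by an unseen 0 to 4 mm, different each time: the shank first bears with 4 to 10 mm left between the stake's shoulder and this face and is home 1 to 5 mm deeper. Go by feel.
- stake: Grey steel stake, 0.3 kg, lying on the bench: body 26 x 26 mm, 66 mm long, and a tapered square shank 40 mm long (21 mm square at the shoulder, 15 mm at the tip). Origin on its axis at the shoulder; +x runs along the shank to its tip, the body to x = -66 mm; the axis lies 13 mm above the bench. It goes in the same way up; grip the body across its sides, 35 mm behind the shoulder.
- nose (a point): Centre of the stake's flat end face (20 mm square, at stake x = -66 mm), where it is struck. Let go in the socket, the stake droops 1 to 4 degrees and straightens as it is driven. Strike it level, at or a little above its centre: a blow that drags it down jams the shank askew. It bears at 5 N of hand push, moves in 1 to 5 mm under taps of 8 to 16 N and turns solid, moving no more, at 14 to 22 N; friction then holds it. Over 40 N is a heavy blow.
- mallet: Soft-faced mallet, 0.16 kg, lying flat: dark round head with tan hide faces, 32 mm in diameter, 64 mm long, along the mallet's y axis; wooden handle along -x to x = -128 mm, 16 mm wide and 18 mm high, thicker at the end. Origin at the centre of the head, 16 mm above the bench as it lies. Either face may strike; held level, it can be used just as picked up.
- mallet_grip (a point): Where to grip the mallet: the neck of the handle, on its axis, 32 mm behind the centre of the head, fingers across the 16 mm width.
- jaw_l (a joint): How far the left half of the split bushing is sprung open by the shank, in m: 0 while the shank is loose, 0.00014 or more when it is wedged fast, about 0.0002 when solid. Far smaller than the error of the reading, so it cannot be watched.
- jaw_r (a joint): The same for the right half of the bushing.
- dish: Square glass dish with white borax, 90 x 100 x 20 mm; origin under its centre. Leave it alone.
- measure: Digital caliper lying flat, 58 x 205 x 14 mm; origin under its centre. Leave it alone.
- spool: Black spool of solder wire, 52 mm across, 25 mm high; origin under its centre. Leave it alone.
Mind the look-alikes: they are no part of the job. Leave any pink look-alike of the stake alone.

How it is judged:
By the outcome, as a careful person would: the job done as asked, in the order asked, and still so for the second after the job is handed in, with the robot touching nothing.
It also fails if it takes over 59 s, if anything falls off the work surface, if the arm or the gripper's body presses on something with over 40 N, if the wrist force passes 120 N, or if a joint passes its speed limit or range.

## Working session

There is one attempt and no reset: what is moved stays moved. The work goes in short steps, Python scripts to look and compute and a tool call to move; the robot and the scene stay as the last step left them, time stands still between calls to the robot, and variables do not carry over. Pictures are saved under pics/ and viewed, about 8 in all and at most 12, crops included, and the job is handed in when it is done.

Besides the shell and the picture viewer there is one more tool, called after "Request:" by a JSON object that holds its "op" and its "data". move_arm: Moves the arm, as the interface text tells. Its arguments: {"type":"object","properties":{"deltas":{"type":"array","items":{"type":"array","items":{"type":"number"}}},"claw":{"type":"number"},"squeeze":{"type":"number"}},"required":["deltas"]}

```bash
mkdir -p pics; ls; cat > h.py <<'E'
import numpy as np, cv2
from station import arm
from scipy.spatial.transform import Rotation as R
def ray(cam,uv,z):
    c=arm.calibration(cam);K=np.array(c["intrinsics"]);T=np.array(c["T"])
    p=np.linalg.solve(K,[uv[0],uv[1],1.]);d=T[:3,:3]@np.array([p[0],-p[1],-p[2]]);o=T[:3,3]
    return o+d*(z-o[2])/d[2]
def proj(cam,P):
    c=arm.calibration(cam);K=np.array(c["intrinsics"]);T=np.array(c["T"])
    q=np.linalg.inv(T)@np.append(P,1);v=K@np.array([q[0],-q[1],-q[2]]);return v[:2]/v[2]
def snap(cam,name=None):
    f=arm.grab_frame(cam)
    if name: cv2.imwrite('pics/'+name,f[:,:,::-1])
    return f
E
python3 - <<'E'
from h import *
print(arm.tcp_to_grasp); 
for c in("top","side"):
    k=arm.calibration(c);print(c,np.round(k["T"],3).tolist(),np.round(k["intrinsics"],1).tolist(),[x for x in k])
    snap(c,c+'0.png')
    for n,z in(("holder",0),("mouth",.06),("stake",.013),("nose",.013),("mallet",.016),("mallet_grip",.016),("dish",0),("measure",0),("spool",0)):
        print(n,[(round(d["score"],2),np.round(d["xy"]).tolist(),np.round(ray(c,d["xy"],z)[:2],3).tolist()) for d in arm.spot_point(n,c)[:3]])
print(arm.get_state())
E
```

```text
pics
0.1593
top [[-0.12, 0.964, -0.238, 0.336], [-0.993, -0.115, 0.035, -0.234], [0.007, 0.24, 0.971, 0.914], [0.0, 0.0, 0.0, 1.0]] [[441.7, 0.0, 318.2], [0.0, 441.7, 237.5], [0.0, 0.0, 1.0]] ['intrinsics', 'T']
holder [(0.8, [375.0, 225.0], [0.572, -0.392]), (0.71, [339.0, 324.0], [0.376, -0.288])]
mouth [(0.79, [374.0, 234.0], [0.539, -0.377])]
stake [(0.81, [298.0, 243.0], [0.55, -0.223]), (0.77, [281.0, 349.0], [0.341, -0.167])]
nose [(0.84, [301.0, 272.0], [0.487, -0.223]), (0.58, [302.0, 326.0], [0.379, -0.213])]
mallet [(0.66, [342.0, 327.0], [0.367, -0.293])]
mallet_grip [(0.91, [356.0, 330.0], [0.359, -0.32])]
dish [(0.58, [218.0, 196.0], [0.677, -0.062])]
measure [(0.97, [303.0, 179.0], [0.694, -0.25])]
spool [(0.66, [393.0, 183.0], [0.663, -0.447])]
side [[-0.894, 0.279, -0.351, 0.208], [-0.448, -0.53, 0.72, 0.401], [0.015, 0.801, 0.599, 0.609], [0.0, 0.0, 0.0, 1.0]] [[518.1, 0.0, 323.1], [0.0, 518.1, 239.4], [0.0, 0.0, 1.0]] ['intrinsics', 'T']
holder [(0.97, [334.0, 225.0], [0.569, -0.386]), (0.43, [411.0, 274.0], [0.378, -0.312])]
mouth [(0.88, [345.0, 208.0], [0.537, -
[... 333 characters left out ...]
7, -0.238])]
spool [(0.97, [308.0, 203.0], [0.654, -0.435])]
{'t': 1.0, 'q': array([ 1.54609846e+00,  3.58564284e-01,  1.19107320e-02, -2.20311694e-05,
       -1.22412515e+00, -2.88085247e-01]), 'qd': array([ 0.0016417 , -0.00053331, -0.00045292, -0.00038793, -0.00112966,
       -0.00082033]), 'joint_efforts': array([ 4.25025901e-04, -5.82398236e+01,  2.93313020e+01,  7.00262815e+00,
        1.24240349e-02, -3.42928945e-05]), 'eef_pos': array([0.20771883, 0.64221058, 0.40468506]), 'ee_rot': array([-3.14158165e+00,  2.48733619e-05, -3.12790600e-01]), 'force': array([-0.24535092,  0.48985076, -0.24564211]), 'moment': array([-0.06555174,  0.03754091,  0.01633143]), 'width': 0.08727220074130486}
```

View images.

```bash
python3 - <<'E'
import cv2,numpy as np
a=cv2.imread('pics/top0.png')[130:400,160:460];b=cv2.imread('pics/side0.png')[130:400,160:460]
cv2.imwrite('pics/both.png',cv2.resize(np.vstack([a,b]),None,fx=1.1,fy=1.1) if 0 else cv2.resize(np.hstack([a,b]),(800,360),interpolation=cv2.INTER_CUBIC))
E
```

```text
(no output)
```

View pics/both.png

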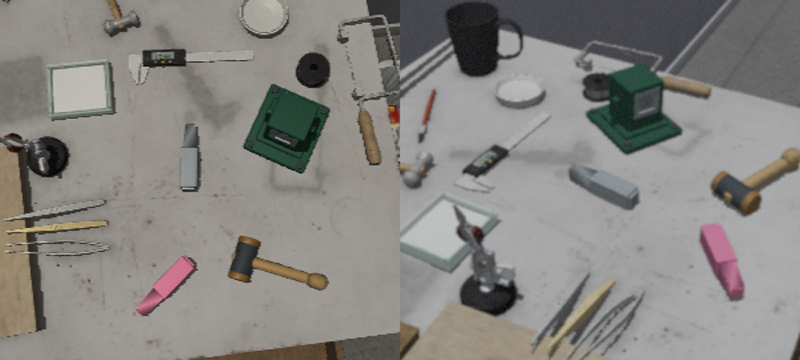

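```bash
cat >> h.py <<'E'
from itertools import product
from scipy.optimize import minimize
def box(x0,x1,y0,y1,z0,z1): return np.array(list(product((x0,x1),(y0,y1),(z0,z1))))
def cyl(r,l): return np.array([[r*np.cos(a),s*l,.016+r*np.sin(a)] for a in np.linspace(0,6.28,24) for s in(-1,1)])
MODEL={"holder":[box(-.055,.063,-.052,.052,0,.012),box(-.03,.03,-.03,.03,0,.09)],
"stake":[np.vstack([box(-.066,-.066,-.010,.010,.003,.023),box(-.060,0,-.013,.013,0,.026)]),np.vstack([box(0,0,-.0105,.0105,.0025,.0235),box(.04,.04,-.0075,.0075,.0055,.0205)])],
"mallet":[cyl(.016,.032),box(-.128,0,-.008,.008,.007,.025)]}
def fit(name,p0,masks,z=0):
    m0=MODEL[name]
    def cost(p):
        c,s=np.cos(p[2]),np.sin(p[2]);t=0
        for cam,m in masks.items():
            im=np.zeros((480*4,640*4),np.uint8)
            for h in m0:
                P=h@np.array([[c,s,0],[-s,c,0],[0,0,1]])+[p[0],p[1],z]
                q=np.array([proj(cam,x) for x in P])
                cv2.fillConvexPoly(im,cv2.convexHull(np.round((q+.5)*4).astype(np.int32)),255)
            im=cv2.resize(im,(640,480),interpolation=cv2.INTER_AREA)/255.
            t+=1-np.minimum(im,m).sum()/np.maximum(im,m).sum()
        return t
    r=minimize(cost,p0,method='Nelder-Mead',options=dict(initial_simplex=[p0]+[np.add(p0,d) for d in([.006,0,0],[0,.006,0],[0,0,.12])],maxfev=140,xatol=2e-4,fatol=1e-4))
    return r.x,r.fun/len(masks)
E
python3 - <<'E'
from h import *
for n,p in(("holder",[.57,-.389,-.45]),("stake",[.548,-.227,-.08]),("mallet",[.37,-.292,1.22])):
    M={}
    for cam in("top","side"):
        o=p if n!="x" else 0
        d=sorted(arm.masks_of(n,cam),key=lambda d:np.hypot(*(d["xy"]-proj(cam,[p[0],p[1],.02]))))
        if d: M[cam]=d[0]["pixels"].astype(float);print(n,cam,[(round(e["score"],2),np.round(e["xy"]).tolist(),int(e["pixels"].sum())) for e in d])
    for k in [{c:M[c]} for c in M]+[M]:
        x,f=fit(n,p,k);print(list(k),np.round(x[:2],4),round(np.degrees(x[2]),1),round(f,3))
E
```

```text
holder top [(0.73, [376.0, 226.0], 2512)]
holder side [(0.79, [335.0, 213.0], 2831)]
['top'] [ 0.5666 -0.3885] -30.9 0.073
['side'] [ 0.5648 -0.3874] -34.9 0.062Traceback (most recent call last):
  File "<stdin>", line 9, in <module>
  File "h.py", line 35, in fit
    r=minimize(cost,p0,method='Nelder-Mead',options=dict(initial_simplex=[p0]+[np.add(p0,d) for d in([.006,0,0],[0,.006,0],[0,0,.12])],maxfev=140,xatol=2e-4,fatol=1e-4))
    res = _minimize_neldermead(fun, x0, args, callback, bounds=bounds,
                               **options)
    fxr = func(xr)
    fx = function(np.copy(x), *(wrapper_args + args))
  File "h.py", line 30, in cost
    q=np.array([proj(cam,x) for x in P])
                ~~~~^^^^^^^
  File "h.py", line 9, in proj
    c=arm.calibration(cam);K=np.array(c["intrinsics"]);T=np.array(c["T"])
ValueError: time passes only in moves, steps and waits
```

```bash
python3 - <<'E'
s=open('h.py').read()
s=s.replace('def ray','CAL={c:arm.calibration(c) for c in("top","side")}\ndef ray').replace('c=arm.calibration(cam)','c=CAL[cam]')
open('h.py','w').write(s)
E
cat > m.py <<'E'
from h import *
S={c:cv2.imread(f'pics/{c}0.png').astype(int) for c in CAL}
for n,p in(("holder",[.566,-.388,-.54]),("stake",[.548,-.227,-.08]),("mallet",[.37,-.292,1.22])):
    M={}
    for cam in CAL:
        if n=="holder":
            b,g,r=np.moveaxis(S[cam],2,0);m=((g>r*1.25)&(g>b+4)&(g>22)).astype(np.uint8)
            nl,l,st,_=cv2.connectedComponentsWithStats(cv2.morphologyEx(m,cv2.MORPH_CLOSE,np.ones((9,9))))
            m=(l==1+np.argmax(st[1:,4]));print(st[1:,4].max());M[cam]=m.astype(float)
            continue
        d=sorted(arm.masks_of(n,cam),key=lambda d:np.hypot(*(d["xy"]-proj(cam,[p[0],p[1],.02]))))
        if d: M[cam]=d[0]["pixels"].astype(float);print(n,cam,[(round(e["score"],2),np.round(e["xy"]).tolist(),int(e["pixels"].sum())) for e in d])
    for k in [{c:M[c]} for c in M]+[M]:
        x,f=fit(n,p,k);print(n,list(k),np.round(x[:2],4),round(np.degrees(x[2]),1),round(f,3))
E
python3 m.py
```

```text
2570
2261
holder ['top'] [ 0.5657 -0.3873] -30.9 0.052
holder ['side'] [ 0.5679 -0.3892] -37.3 0.243
holder ['top', 'side'] [ 0.5663 -0.3876] -32.2 0.154
stake top [(0.63, [300.0, 248.0], 533), (0.63, [288.0, 342.0], 697)]
stake side [(0.75, [318.0, 270.0], 973), (0.96, [399.0, 322.0], 1104)]
stake ['top'] [ 0.5522 -0.2324] -8.9 0.116
stake ['side'] [ 0.5509 -0.232 ] -7.9 0.064
stake ['top', 'side'] [ 0.551  -0.2322] -8.8 0.092
mallet top [(0.7, [350.0, 333.0], 985)]
mallet side [(0.82, [422.0, 268.0], 1135)]
mallet ['top'] [ 0.3745 -0.2944] 66.0 0.115
mallet ['side'] [ 0.3713 -0.2951] 66.9 0.151
mallet ['top', 'side'] [ 0.3729 -0.2944] 66.7 0.14
```

Request:
{"op": "move_arm", "data": {"deltas": [[8,-40,0,0,0,2.5],[12,-39,0,0,0,2.5],[12,-39,-2,0,0,2.5],[14,-39,-5,0,0,2.5],[14,-39,-5,0,0,2.5]], "claw": 0, "squeeze": 30}}

```text
t: 1.72
eef_pos: [0.2679, 0.4445, 0.3927]
ee_rot: [-3.141, -0.0, -0.092]
force: [0.5, 0.5, -0.6]
width: 0.0875
```

Request:
{"op": "move_arm", "data": {"deltas": [[14,-39,-5,0,0,0],[14,-39,-5,0,0,0],[14,-39,-5,0,0,0],[14,-39,-5,0,0,0],[14,-39,-5,0,0,0]]}}

```text
t: 2.13
eef_pos: [0.3376, 0.2497, 0.3679]
ee_rot: [-3.14, -0.001, -0.094]
force: [1.1, 0.4, 0.4]
width: 0.0874
```

Request:
{"op": "move_arm", "data": {"deltas": [[14,-39,-5,0,0,0],[14,-39,-5,0,0,0],[14,-39,-5,0,0,0],[14,-39,-5,0,0,0],[14,-39,-5,0,0,0]]}}

```text
t: 2.55
eef_pos: [0.4075, 0.055, 0.3432]
ee_rot: [-3.14, -0.001, -0.094]
force: [1.1, 0.5, -0.5]
width: 0.0877
```

Request:
{"op": "move_arm", "data": {"deltas": [[14,-36,-8,0,0,-0.7],[14,-36,-8,0,0,-0.8],[14,-36,-8,0,0,-0.8],[14,-36,-8,0,0,-0.8],[14,-36,-8,0,0,0]]}}

```text
t: 2.97
eef_pos: [0.4778, -0.1251, 0.3027]
ee_rot: [-3.141, -0.001, -0.15]
force: [0.4, 1.5, 0.8]
width: 0.0874
```

Request:
{"op": "move_arm", "data": {"deltas": [[14,-36,-14,0,0,0],[12,-34,-14,0,0,0],[12,-32,-14,0,0,0],[1,0,-14,0,0,0],[0,0,-7,0,0,0]]}}

```text
t: 3.38
eef_pos: [0.5162, -0.2267, 0.2376]
ee_rot: [3.142, 0.003, -0.152]
force: [-1.3, 0.2, -0.9]
width: 0.0876
```

```bash
python3 - <<'E'
from h import *
def draw(im,cam,n,p,col):
    c,s=np.cos(p[2]),np.sin(p[2])
    for h in MODEL[n]:
        P=h@np.array([[c,s,0],[-s,c,0],[0,0,1]])+[p[0],p[1],0]
        if n=="mallet" and len(h)>20: continue
        for i in range(len(h)):
            for j in range(i):
                if (np.abs(h[i]-h[j])>1e-6).sum()==1: cv2.line(im,*[tuple(int(v) for v in (proj(cam,P[k])-[200,160])*3) for k in(i,j)],col,1)
out=[]
for cam in CAL:
    f=cv2.imread(f'pics/{cam}0.png')[160:360,200:440] if cam=="top" else cv2.imread('pics/side0.png')[160:360,200:440]
    f=cv2.resize(f,None,fx=3,fy=3,interpolation=cv2.INTER_CUBIC)
    draw(f,cam,"holder",[.566,-.388,np.radians(-31)],(0,0,255));draw(f,cam,"stake",[.551,-.2322,np.radians(-8.5)],(0,0,255));draw(f,cam,"mallet",[.373,-.2945,np.radians(66.7)],(0,0,255))
    out.append(f[:,240:] if cam=="top" else f[:,240:])
cv2.imwrite('pics/ov.png',cv2.resize(np.hstack(out),(800,500)))
print(arm.get_state()["q"],arm.get_state()["eef_pos"])
E
```

```text
[-6.68255405e-02  3.43719879e-01 -4.41257878e-01 -2.61600008e-04
 -7.88362396e-01  1.48555606e+00] [ 0.51615423 -0.22673559  0.23755828]
```

View pics/ov.png

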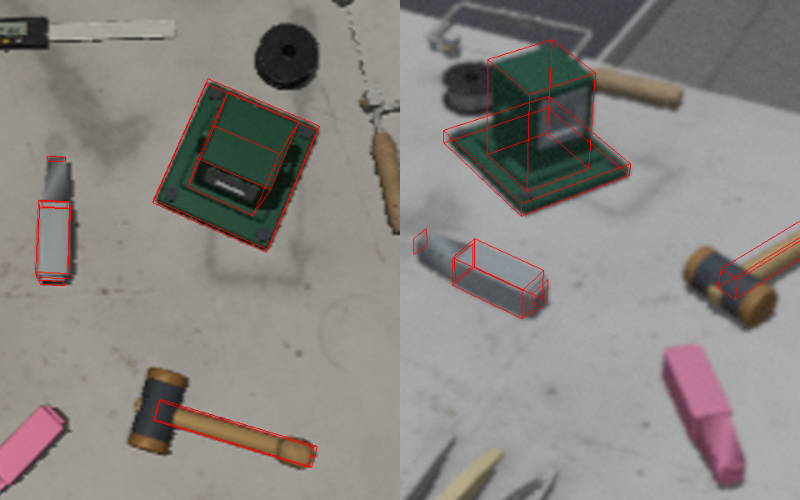

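Request:
{"op": "move_arm", "data": {"deltas": [[0,0,-18,0,0,0],[0,0,-18,0,0,0],[0,0,-14,0,0,0],[0,0,-6,0,0,0],[0,0,0,0,0,0]]}}

```text
t: 3.8
eef_pos: [0.5159, -0.2242, 0.1829]
ee_rot: [3.142, 0.002, -0.148]
force: [0.0, -0.4, 0.8]
width: 0.0877
```

Request:
{"op": "move_arm", "data": {"deltas": [[0,0,0,0,0,0],[0,0,0,0,0,0],[0,0,0,0,0,0],[0,0,0,0,0,0],[0,0,0,0,0,0]], "claw": 255, "squeeze": 40}}

```text
t: 4.22
eef_pos: [0.5166, -0.225, 0.1845]
ee_rot: [-3.142, -0.001, -0.149]
force: [0.9, 0.2, -0.1]
width: 0.06
```

Request:
{"op": "move_arm", "data": {"deltas": [[0,0,0,0,0,0],[0,0,0,0,0,0],[0,0,10,0,0,0],[0,0,20,0,0,0],[0,0,20,0,0,0]]}}

```text
t: 4.63
eef_pos: [0.5161, -0.225, 0.2343]
ee_rot: [3.141, 0.002, -0.149]
force: [1.4, -0.1, -0.7]
width: 0.0266
```

Request:
{"op": "move_arm", "data": {"deltas": [[0,0,0,0,0,0],[0,0,0,0,0,0],[0,0,0,0,0,0],[0,0,0,0,0,0],[0,0,0,0,0,0]]}}

```text
t: 5.05
eef_pos: [0.5161, -0.225, 0.2331]
ee_rot: [3.142, 0.001, -0.149]
force: [-0.5, 0.4, 0.5]
width: 0.0005
```

```bash
python3 - <<'E'
from h import *
f=np.hstack([snap("top")[150:400,200:450],snap("side")[150:400,200:450]])
cv2.imwrite('pics/g1.png',cv2.resize(f,(800,400),interpolation=cv2.INTER_CUBIC)[:,:,::-1])
s=arm.get_state();print(s["width"],s["force"],s["eef_pos"])
E
```

```text
0.0006651778902498739 [-0.54215051  0.13800204  0.36650153] [ 0.51624929 -0.22496746  0.23315915]
```

View pics/g1.png

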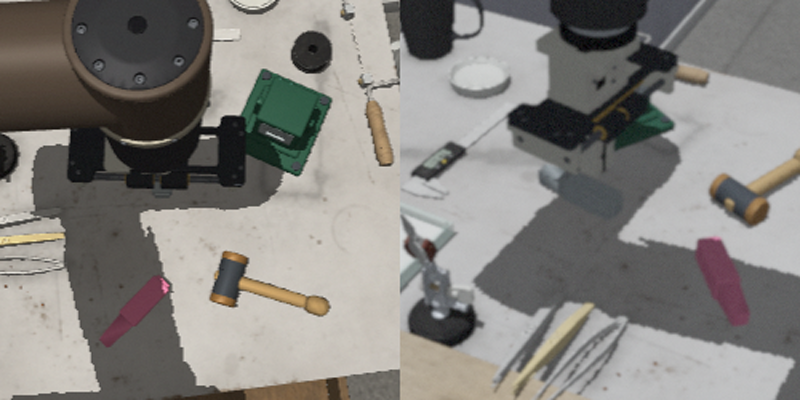

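Request:
{"op": "move_arm", "data": {"deltas": [[0,0,0,0,0,0],[0,0,0,0,0,0],[0,0,0,0,0,0],[0,0,0,0,0,0],[0,-2,0,0,0,0]], "claw": 0}}

```text
t: 5.57
eef_pos: [0.5165, -0.2269, 0.2337]
ee_rot: [-3.142, 0.0, -0.148]
force: [0.0, -0.3, -0.2]
width: 0.0287
```

Request:
{"op": "move_arm", "data": {"deltas": [[0,0,0,0,0,0],[0,0,0,0,0,0],[0,0,0,0,0,0],[0,0,-5,0,0,0],[0,0,-12,0,0,0]]}}

```text
t: 5.98
eef_pos: [0.5171, -0.2271, 0.2178]
ee_rot: [3.142, -0.003, -0.148]
force: [0.8, -0.6, -0.3]
width: 0.0617
```

Request:
{"op": "move_arm", "data": {"deltas": [[0,0,-15,0,0,0],[0,0,-12,0,0,0],[0,0,-7,0,0,0],[0,0,0,0,0,0],[0,0,0,0,0,0]]}}

```text
t: 6.4
eef_pos: [0.5164, -0.227, 0.1825]
ee_rot: [3.141, 0.001, -0.149]
force: [-0.1, -0.4, -0.4]
width: 0.0867
```

Request:
{"op": "move_arm", "data": {"deltas": [[0,0,0,0,0,0],[0,0,0,0,0,0],[0,0,0,0,0,0],[0,0,0,0,0,0],[0,0,0,0,0,0]], "claw": 255}}

```text
t: 6.82
eef_pos: [0.5165, -0.227, 0.1832]
ee_rot: [-3.142, -0.001, -0.149]
force: [-0.1, -0.8, -0.2]
width: 0.0598
```

Request:
{"op": "move_arm", "data": {"deltas": [[0,0,0,0,0,0],[0,0,0,0,0,0],[0,0,0,0,0,0],[0,0,0,0,0,0],[0,0,0,0,0,0]]}}

```text
t: 7.23
eef_pos: [0.5164, -0.227, 0.1827]
ee_rot: [-3.142, 0.0, -0.149]
force: [0.1, 1.5, 0.6]
width: 0.0269
```

Request:
{"op": "move_arm", "data": {"deltas": [[0,0,0,0,0,0],[0,0,0,0,0,0],[0,0,0,0,0,0],[0,0,10,0,0,0],[0,0,20,0,0,0]]}}

```text
t: 7.65
eef_pos: [0.515, -0.2268, 0.211]
ee_rot: [-3.141, 0.006, -0.149]
force: [0.2, 0.4, -2.8]
width: 0.0259
```

Request:
{"op": "move_arm", "data": {"deltas": [[-10,-3,8,0,0,-2],[-14,-14,6,0,0,-5],[-14,-26,4,0,0,-6],[-10,-30,1,0,0,-5],[-4,-26,0,0,0,-4.5]]}}

```text
t: 8.07
eef_pos: [0.463, -0.3268, 0.2328]
ee_rot: [-3.141, 0.0, -0.545]
force: [0.1, 0.4, -3.9]
width: 0.0254
```

Request:
{"op": "move_arm", "data": {"deltas": [[0,0,0,0,0,0],[0,0,0,0,0,0],[0,0,0,0,0,0],[0,0,0,0,0,0],[0,0,0,0,0,0]]}}

```text
t: 8.48
eef_pos: [0.4646, -0.3253, 0.2318]
ee_rot: [-3.142, 0.0, -0.54]
force: [-0.5, -0.4, -1.9]
width: 0.0255
```

```bash
python3 - <<'E'
from h import *
f=snap("top");g=snap("side")
u=np.array([.857,-.515,0]);s=arm.get_state();P=s["eef_pos"];print(P,s["ee_rot"],s["force"],s["moment"])
for cam in CAL:
    for n in("mouth","stake","nose"): print(cam,n,[(round(d["score"],2),np.round(ray(cam,d["xy"],.06),4)) for d in arm.spot_point(n,cam)[:2]])
A=P-[0,0,.1697]
o=[]
for cam,im in(("top",f),("side",g)):
    c=proj(cam,A+.06*u).astype(int);x,y=c-[55,55]
    im=cv2.resize(im[y:y+110,x:x+110],(400,400),interpolation=cv2.INTER_CUBIC)
    M=np.array([.566,-.388,.06])-.03*u
    for a,b,col in((A-.031*u,A+.075*u,(255,0,0)),(M,M+.05*u,(255,255,0))):
        cv2.line(im,*[tuple(int(v) for v in (proj(cam,q)-[x,y]+.5)*400/110) for q in(a,b)],col,1)
    o.append(im)
cv2.imwrite('pics/ins.png',np.hstack(o)[:,:,::-1])
E
```

```text
[ 0.46470843 -0.32527945  0.23180782] [ 3.14158475e+00  1.55214482e-04 -5.39953857e-01] [-0.25017458 -0.02828881 -3.24021234] [-0.01811786 -0.00600062 -0.01551385]
top mouth []
top stake []
top nose [(0.65, array([ 0.3813, -0.2111,  0.06  ])), (0.46, array([ 0.4364, -0.3095,  0.06  ]))]
side mouth [(0.81, array([ 0.5358, -0.3717,  0.06  ]))]
side stake [(0.88, array([ 0.4891, -0.3489,  0.06  ])), (0.71, array([ 0.3334, -0.1187,  0.06  ]))]
side nose [(0.94, array([ 0.4434, -0.314 ,  0.06  ])), (0.6, array([ 0.3659, -0.1624,  0.06  ]))]
```

View pics/ins.png

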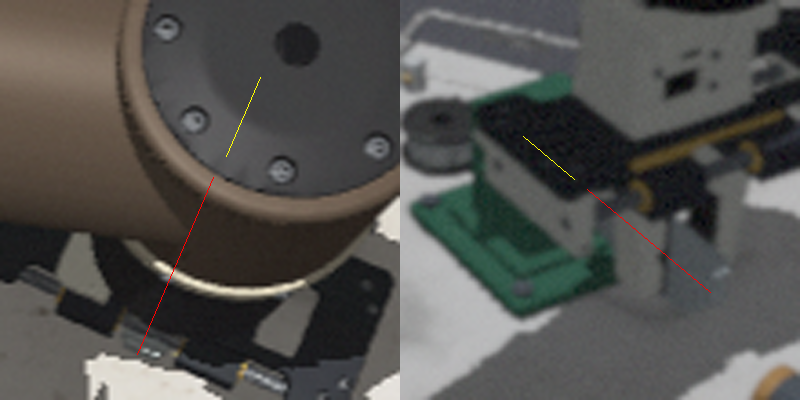

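Request:
{"op": "move_arm", "data": {"deltas": [[-0.8,-1.3,-2,0,0,0],[6,-3.6,0,0,0,0],[8.6,-5.2,0,0,0,0],[8.6,-5.2,0,0,0,0],[6,-3.6,0,0,0,0]]}}

```text
t: 9.3
eef_pos: [0.4945, -0.3456, 0.2298]
ee_rot: [-3.141, -0.001, -0.541]
force: [2.2, 2.6, -2.0]
width: 0.0256
```

Request:
{"op": "move_arm", "data": {"deltas": [[0,0,0,0,0,0],[1.7,-1.0,0,0,0,0],[0.9,-0.5,0,0,0,0],[0.9,-0.5,0,0,0,0],[0,0,0,0,0,0]]}}

```text
t: 9.72
eef_pos: [0.4963, -0.3466, 0.2296]
ee_rot: [-3.141, 0.0, -0.541]
force: [1.2, 4.2, -3.5]
width: 0.0253
```

Request:
{"op": "move_arm", "data": {"deltas": [[0.5,0.9,0,0,0,0],[0,0,0,0,0,0],[0.9,-0.5,0,0,0,0],[0.9,-0.5,0,0,0,0],[0,0,0,0,0,0]]}}

```text
t: 10.13
eef_pos: [0.4987, -0.3473, 0.2299]
ee_rot: [3.141, -0.0, -0.542]
force: [-0.6, -0.8, -2.8]
width: 0.0258
```

```bash
cat >> h.py <<'E'
U=np.array([.857,-.515]);N=np.array([.515,.857]);MO=np.array([.566,-.388])-.03*U
def st():
    arm.grab_frame("side");s=arm.get_state();P=s["eef_pos"];F=s["force"];m=s["moment"];d=P[:2]-MO
    print("t %.2f gap %.1f lat %.1f z %.1f yaw %.1f | Fu %.1f Fn %.1f Fz %.1f | Mu %.2f Mn %.2f Mz %.2f w %.4f"%(s["t"],-1e3*d@U-35,1e3*d@N,1e3*P[2],np.degrees(s["ee_rot"][2]),F[:2]@U,F[:2]@N,F[2],m[:2]@U,m[:2]@N,m[2],s["width"]))
E
python3 -c "from h import *;st();st()"
```

```text
t 10.18 gap 13.8 lat 0.3 z 229.8 yaw -31.0 | Fu 0.6 Fn -0.1 Fz -3.1 | Mu -0.00 Mn 0.08 Mz 0.04 w 0.0257
t 10.23 gap 13.8 lat 0.3 z 229.8 yaw -31.0 | Fu 0.5 Fn -0.0 Fz -3.3 | Mu 0.02 Mn 0.03 Mz -0.05 w 0.0259
```

Request:
{"op": "move_arm", "data": {"deltas": [[0.9,-0.5,0,0,0,0],[0.9,-0.5,0,0,0,0],[0.9,-0.5,0,0,0,0],[0.9,-0.5,0,0,0,0],[0,0,0,0,0,0]]}}

```text
t: 10.65
eef_pos: [0.5022, -0.3491, 0.2296]
ee_rot: [3.141, 0.0, -0.542]
force: [-1.2, 0.1, -3.6]
width: 0.0258
```

```bash
python3 -c "from h import *;st();st()"
```

```text
t 10.70 gap 9.8 lat 0.5 z 229.6 yaw -31.0 | Fu -0.5 Fn -1.2 Fz -4.1 | Mu -0.34 Mn 0.18 Mz -0.14 w 0.0257
t 10.75 gap 9.8 lat 0.5 z 229.7 yaw -31.0 | Fu 0.4 Fn -0.8 Fz -2.8 | Mu -0.35 Mn 0.14 Mz -0.13 w 0.0255
```

Request:
{"op": "move_arm", "data": {"deltas": [[0.7,-0.8,0,0,0,0],[0.9,-0.5,0,0,0,0],[0,0,0,0,0,0],[0.9,-0.5,0,0,0,0],[0,0,0,0,0,0]]}}

```text
t: 11.17
eef_pos: [0.5042, -0.3504, 0.2296]
ee_rot: [-3.142, 0.002, -0.542]
force: [-3.2, 5.2, 1.1]
width: 0.0261
```

```bash
python3 -c "from h import *;st();st()"
```

```text
t 11.22 gap 7.3 lat 0.4 z 229.6 yaw -31.0 | Fu -5.7 Fn 2.1 Fz 0.1 | Mu 0.62 Mn 1.92 Mz -0.07 w 0.0259
t 11.27 gap 7.4 lat 0.4 z 229.6 yaw -31.0 | Fu -5.6 Fn 0.9 Fz -0.7 | Mu 0.68 Mn 1.98 Mz -0.13 w 0.0259
```

Request:
{"op": "move_arm", "data": {"deltas": [[0,0,0,0,0,0],[0,0,0,0,0,0],[0,0,0,0,0,0],[0,0,0,0,0,0],[0,0,0,0,0,0]], "claw": 0}}

```text
t: 11.68
eef_pos: [0.5051, -0.351, 0.2301]
ee_rot: [-3.142, -0.001, -0.541]
force: [-0.6, -0.4, 0.3]
width: 0.0535
```

Request:
{"op": "move_arm", "data": {"deltas": [[0,0,5,0,0,0],[0,0,20,0,0,0],[0,0,25,0,0,0],[-5,1,15,0,0,-7],[-15,3,0,0,0,-7]]}}

```text
t: 12.1
eef_pos: [0.4871, -0.3476, 0.299]
ee_rot: [-3.14, -0.007, -0.79]
force: [0.7, -0.9, 0.6]
width: 0.0848
```

Request:
{"op": "move_arm", "data": {"deltas": [[-20,4,0,0,0,-7],[-25,5,0,0,0,-7],[-25,5,0,0,0,-7],[-25,4,0,0,0,-7],[-20,3,0,0,0,-7]]}}

```text
t: 12.52
eef_pos: [0.368, -0.3254, 0.2952]
ee_rot: [-3.141, -0.0, -1.403]
force: [-0.3, -0.1, -1.3]
width: 0.0877
```

Request:
{"op": "move_arm", "data": {"deltas": [[-9,1,0,0,0,-7],[0,0,0,0,0,-7],[0,0,0,0,0,-7],[0,0,0,0,0,-7],[0,0,0,0,0,-5.3]]}}

```text
t: 12.93
eef_pos: [0.3607, -0.3249, 0.2955]
ee_rot: [-3.14, -0.0, -1.984]
force: [0.2, 0.2, -0.3]
width: 0.0874
```

```bash
python3 - <<'E'
from h import *
f=np.hstack([snap("top")[150:390,240:480],snap("side")[150:390,240:480]])
cv2.imwrite('pics/m1.png',cv2.resize(f,(800,400),interpolation=cv2.INTER_CUBIC)[:,:,::-1])
s=arm.get_state();print(s["width"],s["force"],s["eef_pos"],np.degrees(s["ee_rot"]),s["q"])
for c in CAL: print(c,[(round(d["score"],2),np.round(d["xy"]),np.round(ray(c,d["xy"],.06),4)) for d in arm.spot_point("nose",c)[:3]])
E
```

```text
0.08779666063725877 [-0.16060618  0.0283585   0.15653859] [ 0.36075304 -0.32485786  0.29528498] [-1.79952110e+02 -9.85387376e-04 -1.13412100e+02] [-3.26891298e-01  1.51654605e-01 -5.47291865e-01  1.11604098e-04
 -8.71018214e-01 -8.17987603e-02]
top [(0.87, array([301., 326.]), array([ 0.3778, -0.2132,  0.06  ]))]
side [(0.93, array([393., 302.]), array([ 0.3641, -0.1656,  0.06  ])), (0.8, array([368., 227.]), array([ 0.4735, -0.3305,  0.06  ]))]
```

View pics/m1.png

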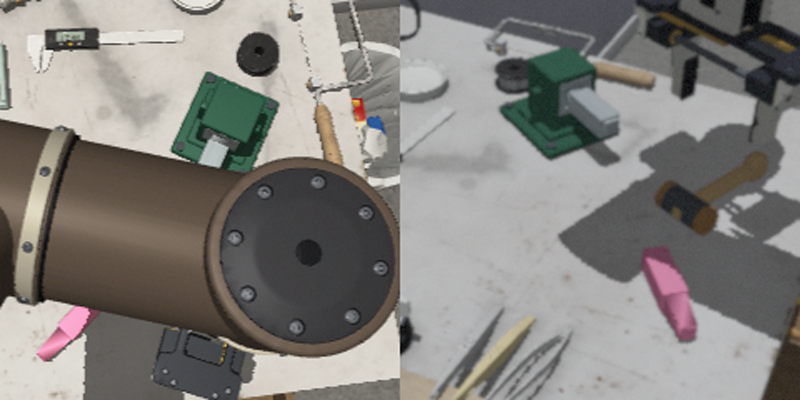

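Request:
{"op": "move_arm", "data": {"deltas": [[0,1,-20,0,0,0],[0,0,-30,0,0,0],[0,0,-30,0,0,0],[0,0,-22,0,0,0],[0,0,-10.5,0,0,0]]}}

```text
t: 13.55
eef_pos: [0.3598, -0.3234, 0.1797]
ee_rot: [3.138, -0.0, -1.975]
force: [0.1, 0.3, -0.1]
width: 0.0875
```

Request:
{"op": "move_arm", "data": {"deltas": [[0,0,0,0,0,0],[0,0,0,0,0,0],[0,0,0,0,0,0],[0,0,0,0,0,0],[0,0,0,0,0,0]], "claw": 255, "squeeze": 50}}

```text
t: 13.97
eef_pos: [0.361, -0.3239, 0.1833]
ee_rot: [-3.14, 0.0, -1.977]
force: [0.2, -0.4, 0.1]
width: 0.0597
```

Request:
{"op": "move_arm", "data": {"deltas": [[0,0,0,0,0,0],[0,0,0,0,0,0],[0,0,0,0,0,0],[0,0,0,0,0,0],[0,0,0,0,0,0]]}}

```text
t: 14.38
eef_pos: [0.3607, -0.3238, 0.1823]
ee_rot: [-3.141, 0.0, -1.978]
force: [0.1, 0.2, -0.7]
width: 0.0265
```

Request:
{"op": "move_arm", "data": {"deltas": [[0,0,0,0,0,0],[0,0,0,0,0,0],[0,0,0,0,0,0],[0,0,0,0,0,0],[0,0,0,0,0,0]]}}

```text
t: 14.8
eef_pos: [0.3607, -0.3238, 0.1822]
ee_rot: [3.141, 0.0, -1.978]
force: [0.6, 0.4, 1.3]
width: 0.0156
```

Request:
{"op": "move_arm", "data": {"deltas": [[0,0,15,0,0,0],[0,0,20,0,0,-2],[10,0,11,0,0,-3],[18,-3,0,0,0,-2.7],[18,-6,0,0,0,0]]}}

```text
t: 15.22
eef_pos: [0.407, -0.3326, 0.2293]
ee_rot: [-3.14, 0.001, -2.115]
force: [1.0, 0.2, -1.4]
width: 0.0155
```

Request:
{"op": "move_arm", "data": {"deltas": [[12,-4,0,0,0,0],[5,-2,0,0,0,0],[0,0,0,0,0,0],[0,0,0,0,0,0],[0,0,0,0,0,0]]}}

```text
t: 15.63
eef_pos: [0.4227, -0.3385, 0.2279]
ee_rot: [3.14, -0.0, -2.113]
force: [-0.3, -0.1, -1.7]
width: 0.0155
```

```bash
cat >> h.py <<'E'
def tap():
    arm.grab_frame("side");s=arm.get_state();P=s["eef_pos"];F=s["force"];m=s["moment"]
    h=P[:2]+.032*N;d=h+.032*U-MO
    print("t %.2f face %.1f lat %.1f headz %.1f yaw %.1f tilt %.1f %.1f | Fu %.1f Fn %.1f Fz %.1f | Mu %.2f Mn %.2f Mz %.2f w %.4f"%(s["t"],1e3*d@U,1e3*d@N,1e3*P[2]-166.2,np.degrees(s["ee_rot"][2]),np.degrees(s["ee_rot"][0])%360-180,np.degrees(s["ee_rot"][1]),F[:2]@U,F[:2]@N,F[2],m[:2]@U,m[:2]@N,m[2],s["width"]))
E
python3 - <<'E'
from h import *
tap()
g=snap("side");cv2.imwrite('pics/s1.png',cv2.resize(g[150:310,290:490],(800,640)[:2],interpolation=cv2.INTER_CUBIC)[:600,:,::-1])
E
```

```text
t 15.68 face -86.2 lat 0.6 headz 61.8 yaw -121.0 tilt -0.1 -0.0 | Fu -0.3 Fn 0.6 Fz -1.8 | Mu 0.06 Mn -0.03 Mz 0.03 w 0.0155
```

View pics/s1.png

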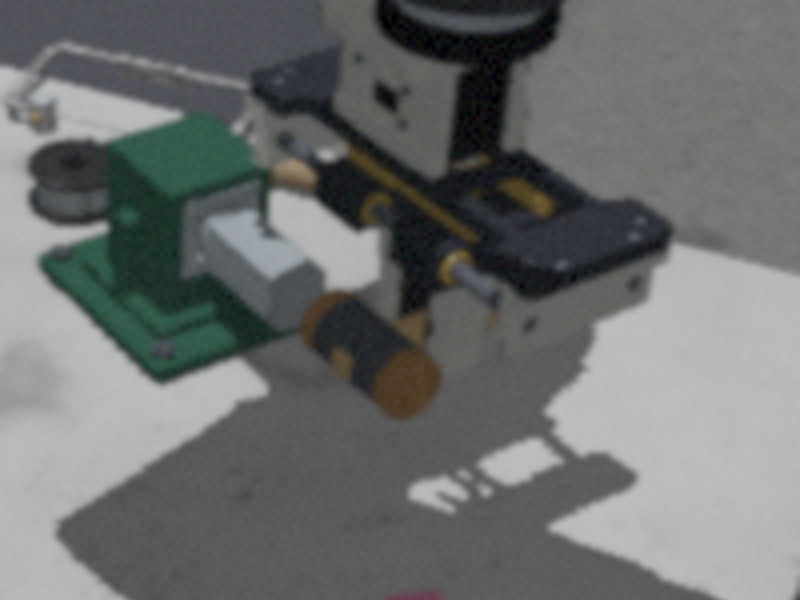

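Request:
{"op": "move_arm", "data": {"deltas": [[3.4,-2.1,0,0,0,0],[3.4,-2.1,0,0,0,0],[1.7,-1.0,0,0,0,0],[0,0,0,0,0,0],[0.9,-0.5,0,0,0,0]]}}

```text
t: 16.15
eef_pos: [0.4331, -0.3445, 0.2282]
ee_rot: [3.141, 0.0, -2.112]
force: [-0.1, -0.7, -2.3]
width: 0.0156
```

```bash
python3 -c "from h import *;tap()"
```

```text
t 16.20 face -74.1 lat 0.8 headz 62.0 yaw -121.0 tilt -0.0 0.0 | Fu 0.8 Fn 0.5 Fz -1.9 | Mu 0.16 Mn -0.10 Mz -0.04 w 0.0157
```

Request:
{"op": "move_arm", "data": {"deltas": [[0.9,-0.5,0,0,0,0],[0,0,0,0,0,0],[0.9,-0.5,0,0,0,0],[0,0,0,0,0,0],[0,0,0,0,0,0]]}}

```text
t: 16.62
eef_pos: [0.4346, -0.3454, 0.2281]
ee_rot: [3.141, -0.0, -2.112]
force: [-1.1, 1.0, -1.6]
width: 0.0156
```

```bash
python3 -c "from h import *;tap()"
```

```text
t 16.67 face -72.6 lat 0.9 headz 61.9 yaw -121.0 tilt -0.0 -0.0 | Fu -1.7 Fn -0.1 Fz -1.4 | Mu 0.05 Mn 0.59 Mz 0.04 w 0.0159
```

Request:
{"op": "move_arm", "data": {"deltas": [[0.9,-0.5,0,0,0,0],[0,0,0,0,0,0],[0,0,0,0,0,0],[0,0,0,0,0,0],[0,0,0,0,0,0]]}}

```text
t: 17.08
eef_pos: [0.4349, -0.3456, 0.2278]
ee_rot: [3.139, -0.0, -2.113]
force: [-4.6, 2.6, -1.4]
width: 0.0156
```

```bash
python3 -c "from h import *;tap()"
```

```text
t 17.13 face -72.1 lat 0.8 headz 61.6 yaw -121.0 tilt -0.1 -0.0 | Fu -5.8 Fn -0.1 Fz -0.4 | Mu 0.10 Mn 1.79 Mz 0.15 w 0.0158
```

Request:
{"op": "move_arm", "data": {"deltas": [[0.9,-0.5,0,0,0,0],[0,0,0,0,0,0],[0,0,0,0,0,0],[0,0,0,0,0,0],[0,0,0,0,0,0]]}}

```text
t: 17.55
eef_pos: [0.4352, -0.3459, 0.2275]
ee_rot: [3.137, -0.0, -2.113]
force: [-4.8, 3.9, -0.3]
width: 0.0159
```

```bash
python3 -c "from h import *;tap()"
```

```text
t 17.60 face -71.8 lat 0.7 headz 61.3 yaw -121.0 tilt -0.2 -0.0 | Fu -5.9 Fn 0.0 Fz 0.1 | Mu 0.16 Mn 2.53 Mz 0.16 w 0.0159
```

```bash
python3 - <<'E'
from h import *
for i in range(3):
    tap(); s=arm.get_state(); print(np.round(s["joint_efforts"],2),np.round(s["q"],4),np.round(s["force"],1),np.round(s["moment"],2))
E
```

```text
t 17.65 face -71.8 lat 0.7 headz 61.3 yaw -121.0 tilt -0.2 -0.0 | Fu -7.7 Fn 1.2 Fz -0.5 | Mu 0.14 Mn 2.58 Mz 0.19 w 0.0154
[  0.31 -50.53  26.47   6.44   2.53  -0.2 ] [-0.3195  0.3468 -0.4672 -0.0008 -0.7611 -0.2218] [-6.   5.  -0.5] [1.45 2.15 0.19]
t 17.70 face -71.8 lat 0.7 headz 61.3 yaw -121.0 tilt -0.2 -0.0 | Fu -7.5 Fn -0.2 Fz -0.9 | Mu 0.14 Mn 2.57 Mz 0.22 w 0.0153
[  0.31 -50.53  26.47   6.44   2.53  -0.2 ] [-0.3195  0.3468 -0.4672 -0.0008 -0.7611 -0.2218] [-6.5  3.7 -0.9] [1.45 2.13 0.22]
t 17.75 face -71.8 lat 0.7 headz 61.3 yaw -121.0 tilt -0.2 -0.0 | Fu -7.1 Fn 0.4 Fz -0.3 | Mu 0.19 Mn 2.54 Mz 0.20 w 0.0159
[  0.3  -50.53  26.46   6.44   2.53  -0.2 ] [-0.3195  0.3468 -0.4671 -0.0008 -0.7611 -0.2218] [-5.9  4.  -0.3] [1.47 2.08 0.2 ]
```

Request:
{"op": "move_arm", "data": {"deltas": [[-1.7,1.0,0,0,0,0],[-2.6,1.5,0,0,0,0],[0,0,0,0,0,0],[0,0,0,0,0,0],[0,0,0,0,0,0]]}}

```text
t: 18.17
eef_pos: [0.4329, -0.3441, 0.2286]
ee_rot: [-3.14, 0.0, -2.112]
force: [-0.4, -0.6, -1.6]
width: 0.0157
```

```bash
python3 - <<'E'
from h import *
for i in range(2):
    tap(); s=arm.get_state(); print(np.round(s["joint_efforts"],2),np.round(s["q"],4),np.round(s["force"],1),np.round(s["moment"],2))
g=snap("side");cv2.imwrite('pics/s2.png',cv2.resize(g[150:310,290:490],(800,640),interpolation=cv2.INTER_CUBIC)[:600,:,::-1])
E
```

```text
t 18.22 face -74.7 lat 1.0 headz 62.3 yaw -121.0 tilt 0.1 0.0 | Fu 0.4 Fn -0.1 Fz -1.5 | Mu 0.15 Mn -0.02 Mz -0.00 w 0.0150
[ 0.000e+00 -4.972e+01  2.187e+01  5.310e+00  3.000e-02 -0.000e+00] [-3.174e-01  3.399e-01 -4.755e-01  2.000e-04 -7.543e-01 -2.239e-01] [ 0.3 -0.3 -1.5] [ 0.11 -0.1  -0.  ]
t 18.27 face -74.8 lat 1.0 headz 62.3 yaw -121.0 tilt 0.0 0.0 | Fu -0.2 Fn 1.0 Fz -1.5 | Mu 0.13 Mn -0.02 Mz -0.03 w 0.0157
[ 1.000e-02 -4.973e+01  2.190e+01  5.310e+00  3.000e-02 -0.000e+00] [-3.175e-01  3.400e-01 -4.757e-01  1.000e-04 -7.544e-01 -2.240e-01] [ 0.3  0.9 -1.5] [ 0.1  -0.08 -0.03]
```

View pics/s2.png

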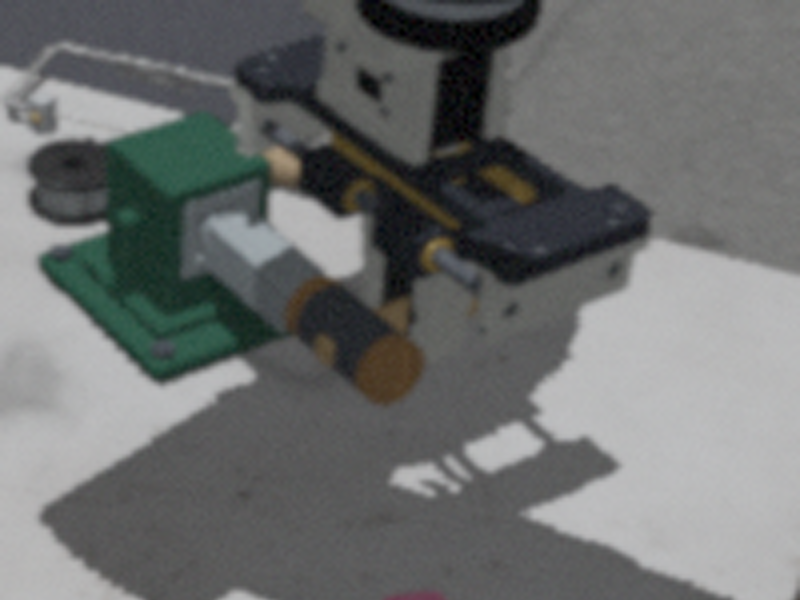

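Request:
{"op": "move_arm", "data": {"deltas": [[1.7,-1.0,0,0,0,0],[1.0,-0.6,0.4,0,0,0],[1.0,-0.6,0.5,0,0,0],[0.9,-0.5,0.4,0,0,0],[0,0,0,0,0,0]]}}

```text
t: 18.73
eef_pos: [0.4355, -0.3461, 0.2286]
ee_rot: [3.137, -0.0, -2.113]
force: [-5.0, 3.3, -1.3]
width: 0.0156
```

```bash
sed -i 's/def tap():/def tap():\n    print("Fm %.1f"%((arm.get_state()["moment"][:2]@N)\/.345),end=" ")/' h.py; python3 -c "from h import *;tap();tap()"
```

```text
Fm 6.7 t 18.78 face -71.5 lat 0.7 headz 62.4 yaw -121.1 tilt -0.3 -0.0 | Fu -6.9 Fn 0.4 Fz -0.6 | Mu 0.37 Mn 2.29 Mz 0.18 w 0.0158
Fm 6.7 t 18.83 face -71.5 lat 0.7 headz 62.4 yaw -121.1 tilt -0.3 -0.0 | Fu -6.5 Fn 1.4 Fz -0.5 | Mu 0.42 Mn 2.28 Mz 0.25 w 0.0157
```

Request:
{"op": "move_arm", "data": {"deltas": [[0.9,-0.5,0.4,0,0,0],[0,0,0,0,0,0],[0,0,0,0,0,0],[0,0,0,0,0,0],[0,0,0,0,0,0]]}}

```text
t: 19.25
eef_pos: [0.4359, -0.3464, 0.2288]
ee_rot: [3.135, -0.001, -2.113]
force: [-7.1, 5.0, -1.2]
width: 0.0152
```

```bash
python3 -c "from h import *;tap();tap()"
```

```text
Fm 8.0 t 19.30 face -70.9 lat 0.7 headz 62.6 yaw -121.1 tilt -0.3 -0.0 | Fu -8.7 Fn 0.7 Fz 0.3 | Mu 0.40 Mn 2.83 Mz 0.19 w 0.0157
Fm 8.2 t 19.35 face -70.9 lat 0.7 headz 62.6 yaw -121.1 tilt -0.3 -0.0 | Fu -8.0 Fn 0.6 Fz 0.5 | Mu 0.42 Mn 2.83 Mz 0.22 w 0.0156
```

Request:
{"op": "move_arm", "data": {"deltas": [[-2.6,1.5,-0.8,0,0,0],[-2.6,1.5,-0.9,0,0,0],[0,0,0,0,0,0],[1.7,-1.0,0,0,0,0],[1.7,-1.0,0.7,0,0,0]]}}

```text
t: 19.77
eef_pos: [0.4355, -0.3459, 0.2287]
ee_rot: [3.139, -0.0, -2.112]
force: [-5.3, 3.4, -0.8]
width: 0.0155
```

Request:
{"op": "move_arm", "data": {"deltas": [[1.0,-0.6,0.5,0,0,0],[0.9,-0.5,0.4,0,0,0],[0.9,-0.5,0.4,0,0,0],[0,0,0,0,0,0],[0,0,0,0,0,0]]}}

```text
t: 20.18
eef_pos: [0.4366, -0.3468, 0.2289]
ee_rot: [3.134, -0.001, -2.113]
force: [-8.3, 6.1, 0.2]
width: 0.0152
```

```bash
python3 -c "from h import *;tap();tap()"
```

```text
Fm 10.3 t 20.23 face -70.2 lat 0.6 headz 62.7 yaw -121.1 tilt -0.4 -0.0 | Fu -10.6 Fn 1.5 Fz -0.3 | Mu 0.54 Mn 3.54 Mz 0.36 w 0.0160
Fm 10.3 t 20.28 face -70.2 lat 0.6 headz 62.7 yaw -121.1 tilt -0.4 -0.0 | Fu -10.2 Fn 0.6 Fz -0.2 | Mu 0.51 Mn 3.54 Mz 0.29 w 0.0155
```

Request:
{"op": "move_arm", "data": {"deltas": [[0.9,-0.5,0.4,0,0,0],[0,0,0,0,0,0],[0,0,0,0,0,0],[0,0,0,0,0,0],[0,0,0,0,0,0]]}}

```text
t: 20.7
eef_pos: [0.437, -0.3471, 0.2291]
ee_rot: [3.133, -0.001, -2.113]
force: [-9.3, 7.2, -0.4]
width: 0.0159
```

```bash
python3 -c "from h import *;tap();tap()"
```

```text
Fm 11.5 t 20.75 face -69.6 lat 0.6 headz 62.9 yaw -121.1 tilt -0.5 -0.0 | Fu -12.0 Fn 1.6 Fz 1.2 | Mu 0.58 Mn 4.06 Mz 0.33 w 0.0159
Fm 11.8 t 20.80 face -69.6 lat 0.6 headz 62.9 yaw -121.1 tilt -0.5 -0.0 | Fu -13.1 Fn 0.8 Fz 1.1 | Mu 0.62 Mn 4.01 Mz 0.35 w 0.0157
```

Request:
{"op": "move_arm", "data": {"deltas": [[-3.4,2.0,-1.0,0,0,0],[-2.6,1.5,-1.0,0,0,0],[0,0,0,0,0,0],[1.7,-1.0,0.4,0,0,0],[1.7,-1.0,0.7,0,0,0]]}}

```text
t: 21.22
eef_pos: [0.4363, -0.3464, 0.2294]
ee_rot: [3.138, -0.0, -2.112]
force: [-7.7, 5.0, -0.2]
width: 0.0154
```

Request:
{"op": "move_arm", "data": {"deltas": [[1.7,-1.0,0.5,0,0,0],[0.9,-0.5,0.4,0,0,0],[0.9,-0.5,0.4,0,0,0],[0,0,0,0,0,0],[0,0,0,0,0,0]]}}

```text
t: 21.63
eef_pos: [0.4375, -0.3474, 0.2292]
ee_rot: [3.131, -0.001, -2.113]
force: [-11.0, 7.5, 0.8]
width: 0.0155
```

```bash
sed -i 's/h=P\[:2\]+.032\*N;/r=s["ee_rot"][0]%(2*np.pi)-np.pi;h=P[:2]+.032*N+.166*np.sin(r)*U;/' h.py; python3 -c "from h import *;tap();tap()"
```

```text
Fm 13.9 t 21.68 face -70.8 lat 0.5 headz 63.1 yaw -121.1 tilt -0.6 -0.0 | Fu -13.0 Fn 0.9 Fz -0.2 | Mu 0.59 Mn 4.80 Mz 0.42 w 0.0156
Fm 13.9 t 21.73 face -70.7 lat 0.5 headz 63.1 yaw -121.1 tilt -0.6 -0.0 | Fu -13.9 Fn 0.5 Fz 0.8 | Mu 0.59 Mn 4.73 Mz 0.37 w 0.0161
```

Request:
{"op": "move_arm", "data": {"deltas": [[0.9,-0.5,0.4,0,0,0],[0,0,0,0,0,0],[0,0,0,0,0,0],[0,0,0,0,0,0],[0,0,0,0,0,0]]}}

```text
t: 22.15
eef_pos: [0.4379, -0.3478, 0.2295]
ee_rot: [3.13, -0.001, -2.113]
force: [-12.3, 8.5, -0.3]
width: 0.0157
```

```bash
python3 -c "from h import *;tap();tap()"
```

```text
Fm 15.4 t 22.20 face -70.5 lat 0.5 headz 63.3 yaw -121.1 tilt -0.7 -0.1 | Fu -15.0 Fn 0.8 Fz 1.0 | Mu 0.56 Mn 5.30 Mz 0.43 w 0.0157
Fm 15.4 t 22.25 face -70.5 lat 0.5 headz 63.3 yaw -121.1 tilt -0.7 -0.1 | Fu -14.0 Fn 1.1 Fz 1.0 | Mu 0.61 Mn 5.31 Mz 0.45 w 0.0158
```

Request:
{"op": "move_arm", "data": {"deltas": [[-3.4,2.0,-1.2,0,0,0],[-3.4,2.0,-1.2,0,0,0],[0,0,0,0,0,0],[1.7,-1.0,0.4,0,0,0],[1.7,-1.0,0.7,0,0,0]]}}

```text
t: 22.67
eef_pos: [0.437, -0.3468, 0.2296]
ee_rot: [3.137, -0.0, -2.113]
force: [-8.7, 6.4, -0.0]
width: 0.0159
```

Request:
{"op": "move_arm", "data": {"deltas": [[1.7,-1.0,0.5,0,0,0],[1.7,-1.0,0.5,0,0,0],[0.9,-0.5,0.3,0,0,0],[0,0,0,0,0,0],[0,0,0,0,0,0]]}}

```text
t: 23.08
eef_pos: [0.4383, -0.3481, 0.2292]
ee_rot: [3.128, -0.001, -2.114]
force: [-14.0, 9.8, 0.9]
width: 0.0156
```

```bash
python3 -c "from h import *;tap();tap()"
```

```text
Fm 17.7 t 23.13 face -70.3 lat 0.5 headz 63.0 yaw -121.1 tilt -0.8 -0.1 | Fu -17.4 Fn 2.2 Fz 0.5 | Mu 0.55 Mn 6.04 Mz 0.49 w 0.0158
Fm 17.5 t 23.18 face -70.3 lat 0.5 headz 63.0 yaw -121.1 tilt -0.8 -0.1 | Fu -17.1 Fn 1.4 Fz 1.1 | Mu 0.59 Mn 6.07 Mz 0.48 w 0.0154
```

Request:
{"op": "move_arm", "data": {"deltas": [[0.9,-0.5,0.3,0,0,0],[0,0,0,0,0,0],[0,0,0,0,0,0],[0,0,0,0,0,0],[0,0,0,0,0,0]]}}

```text
t: 23.6
eef_pos: [0.4386, -0.3483, 0.2292]
ee_rot: [3.127, -0.001, -2.114]
force: [-16.2, 11.2, 1.3]
width: 0.0156
```

```bash
python3 -c "from h import *;tap();tap()"
```

```text
Fm 19.6 t 23.65 face -70.1 lat 0.4 headz 63.0 yaw -121.1 tilt -0.9 -0.1 | Fu -18.8 Fn 1.4 Fz 1.1 | Mu 0.68 Mn 6.79 Mz 0.53 w 0.0158
Fm 19.7 t 23.70 face -70.1 lat 0.4 headz 63.1 yaw -121.1 tilt -0.8 -0.1 | Fu -19.4 Fn 1.0 Fz 1.0 | Mu 0.71 Mn 6.72 Mz 0.53 w 0.0157
```

Request:
{"op": "move_arm", "data": {"deltas": [[-4.3,2.5,-1.2,0,0,0],[-4.3,2.5,-1.2,0,0,0],[0,0,0,0,0,0],[1.7,-1.0,0.4,0,0,0],[2.6,-1.5,0.7,0,0,0]]}}

```text
t: 24.12
eef_pos: [0.4374, -0.3471, 0.2298]
ee_rot: [3.136, -0.0, -2.113]
force: [-11.7, 8.2, 0.7]
width: 0.0159
```

Request:
{"op": "move_arm", "data": {"deltas": [[1.7,-1.0,0.5,0,0,0],[1.7,-1.0,0.5,0,0,0],[1.7,-1.0,0.4,0,0,0],[0,0,0,0,0,0],[0,0,0,0,0,0]]}}

```text
t: 24.53
eef_pos: [0.439, -0.3487, 0.2291]
ee_rot: [3.125, -0.001, -2.114]
force: [-17.8, 12.2, 1.8]
width: 0.0153
```

```bash
python3 -c "from h import *;tap();tap()"
```

```text
Fm 21.3 t 24.58 face -69.8 lat 0.3 headz 62.9 yaw -121.1 tilt -0.9 -0.1 | Fu -21.0 Fn 0.5 Fz 1.1 | Mu 0.62 Mn 7.41 Mz 0.57 w 0.0154
Fm 21.5 t 24.63 face -69.8 lat 0.3 headz 62.9 yaw -121.1 tilt -0.9 -0.1 | Fu -20.9 Fn 1.2 Fz 1.0 | Mu 0.67 Mn 7.37 Mz 0.60 w 0.0155
```

Request:
{"op": "move_arm", "data": {"deltas": [[0.9,-0.5,0.3,0,0,0],[0.4,-0.3,0.1,0,0,0],[0,0,0,0,0,0],[0,0,0,0,0,0],[0,0,0,0,0,0]]}}

```text
t: 25.05
eef_pos: [0.4394, -0.3491, 0.229]
ee_rot: [3.123, -0.002, -2.114]
force: [-19.8, 13.4, 1.5]
width: 0.0152
```

```bash
python3 -c "from h import *;tap();tap()"
```

```text
Fm 24.6 t 25.10 face -69.7 lat 0.2 headz 62.8 yaw -121.1 tilt -1.1 -0.1 | Fu -23.7 Fn 1.7 Fz 2.5 | Mu 0.81 Mn 8.48 Mz 0.63 w 0.0158
Fm 24.6 t 25.15 face -69.7 lat 0.1 headz 62.8 yaw -121.1 tilt -1.1 -0.1 | Fu -23.2 Fn 0.6 Fz 3.3 | Mu 0.83 Mn 8.47 Mz 0.64 w 0.0155
```

Request:
{"op": "move_arm", "data": {"deltas": [[-4.3,2.6,-1.3,0,0,0],[-4.3,2.6,-1.3,0,0,0],[0,0,0,0,0,0],[0,0,0,0,0,0],[0,0,0,0,0,0]]}}

```text
t: 25.57
eef_pos: [0.4368, -0.3464, 0.2296]
ee_rot: [3.14, -0.0, -2.112]
force: [-4.7, 3.2, -1.5]
width: 0.0156
```

```bash
python3 - <<'E'
from h import *
tap()
g=snap("side");cv2.imwrite('pics/s3.png',cv2.resize(g[150:310,290:490],(800,640),interpolation=cv2.INTER_CUBIC)[:600,:,::-1])
E
```

```text
Fm 5.4 t 25.62 face -70.4 lat 1.1 headz 63.4 yaw -121.0 tilt -0.1 -0.0 | Fu -5.1 Fn 0.8 Fz -2.2 | Mu 0.10 Mn 1.91 Mz 0.06 w 0.0156
```

View pics/s3.png

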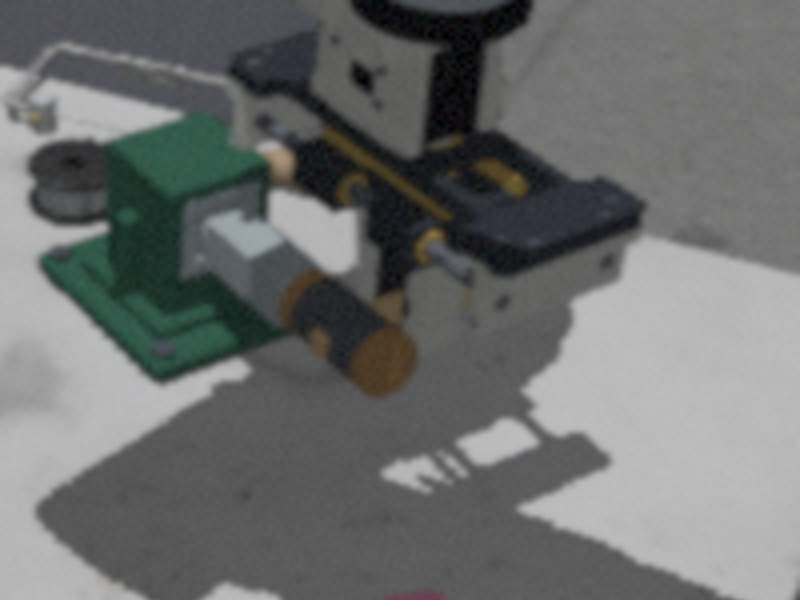

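Request:
{"op": "move_arm", "data": {"deltas": [[-3.4,2.0,-0.3,0,0,0],[-3.4,2.0,0,0,0,0],[0,0,0,0,0,0],[0,0,0,0,0,0],[0,0,0,0,0,0]]}}

```text
t: 26.08
eef_pos: [0.4306, -0.3426, 0.2298]
ee_rot: [-3.14, 0.0, -2.112]
force: [0.8, 0.9, -1.1]
width: 0.0158
```

Request:
{"op": "move_arm", "data": {"deltas": [[2.6,-1.5,0,0,0,0],[2.6,-1.5,0.5,0,0,0],[2.6,-1.5,0.7,0,0,0],[2.6,-1.5,0.7,0,0,0],[0,0,0,0,0,0]]}}

```text
t: 26.5
eef_pos: [0.438, -0.3474, 0.2296]
ee_rot: [3.132, -0.001, -2.113]
force: [-8.7, 5.6, -0.1]
width: 0.0154
```

```bash
python3 -c "from h import *;tap()"
```

```text
Fm 10.6 t 26.55 face -70.2 lat 0.8 headz 63.4 yaw -121.1 tilt -0.5 -0.0 | Fu -9.5 Fn 1.5 Fz 0.7 | Mu 0.47 Mn 3.63 Mz 0.27 w 0.0157
```

Request:
{"op": "move_arm", "data": {"deltas": [[1.7,-1.0,0.5,0,0,0],[1.7,-1.0,0.5,0,0,0],[0,0,0,0,0,0],[0,0,0,0,0,0],[0,0,0,0,0,0]]}}

```text
t: 26.97
eef_pos: [0.4389, -0.3484, 0.2293]
ee_rot: [3.126, -0.001, -2.114]
force: [-14.8, 11.4, 1.5]
width: 0.0158
```

```bash
python3 -c "from h import *;tap();tap()"
```

```text
Fm 18.2 t 27.02 face -69.9 lat 0.5 headz 63.1 yaw -121.1 tilt -0.9 -0.1 | Fu -17.0 Fn 1.1 Fz 0.2 | Mu 0.65 Mn 6.29 Mz 0.47 w 0.0159
Fm 18.2 t 27.07 face -69.9 lat 0.5 headz 63.1 yaw -121.1 tilt -0.9 -0.1 | Fu -17.1 Fn 1.9 Fz 0.5 | Mu 0.59 Mn 6.26 Mz 0.50 w 0.0157
```

Request:
{"op": "move_arm", "data": {"deltas": [[1.7,-1.0,0.5,0,0,0],[1.7,-1.0,0.5,0,0,0],[0,0,0,0,0,0],[0,0,0,0,0,0],[0,0,0,0,0,0]]}}

```text
t: 27.48
eef_pos: [0.44, -0.3494, 0.2293]
ee_rot: [3.12, -0.002, -2.114]
force: [-21.1, 14.8, 2.7]
width: 0.0153
```

```bash
python3 -c "from h import *;tap();tap()"
```

```text
Fm 26.4 t 27.53 face -69.5 lat 0.2 headz 63.1 yaw -121.1 tilt -1.3 -0.1 | Fu -25.5 Fn 2.3 Fz 3.0 | Mu 0.82 Mn 9.08 Mz 0.69 w 0.0152
Fm 26.3 t 27.58 face -69.5 lat 0.2 headz 63.1 yaw -121.1 tilt -1.3 -0.1 | Fu -25.4 Fn 2.2 Fz 2.9 | Mu 0.79 Mn 9.08 Mz 0.71 w 0.0159
```

Request:
{"op": "move_arm", "data": {"deltas": [[-5.1,3.1,-1.0,0,0,0],[-5.1,3.1,-0.7,0,0,0],[-5.1,3.1,0,0,0,0],[0,0,0,0,0,0],[0,0,0,0,0,0]]}}

```text
t: 28.0
eef_pos: [0.4326, -0.3433, 0.2322]
ee_rot: [-3.14, 0.0, -2.112]
force: [0.3, 0.6, -1.6]
width: 0.0155
```

Request:
{"op": "move_arm", "data": {"deltas": [[3.4,-2.1,0,0,0,0],[3.4,-2.1,0.4,0,0,0],[3.4,-2.1,0.6,0,0,0],[3.4,-2.1,0.7,0,0,0],[2.2,-1.2,0.3,0,0,0]]}}

```text
t: 28.42
eef_pos: [0.4406, -0.3498, 0.2296]
ee_rot: [3.118, -0.002, -2.114]
force: [-26.8, 18.1, 2.7]
width: 0.0153
```

```bash
python3 -c "from h import *;tap();tap()"
```

```text
Fm 32.6 t 28.47 face -69.3 lat 0.1 headz 63.1 yaw -121.1 tilt -1.4 -0.1 | Fu -26.7 Fn 0.5 Fz 1.3 | Mu 0.53 Mn 9.61 Mz 0.72 w 0.0159
Fm 27.8 t 28.52 face -69.3 lat 0.1 headz 63.0 yaw -121.2 tilt -1.4 -0.1 | Fu -27.0 Fn 1.8 Fz 1.3 | Mu 0.54 Mn 9.55 Mz 0.70 w 0.0158
```

Request:
{"op": "move_arm", "data": {"deltas": [[-5.1,3.1,-0.8,0,0,0],[-5.1,3.1,-0.8,0,0,0],[-7,4,0,0,0,0],[-12,5,0,0,0,2],[-15,3,0,0,0,2]]}}

```text
t: 28.93
eef_pos: [0.4046, -0.3345, 0.2324]
ee_rot: [-3.139, 0.0, -2.04]
force: [-0.2, 0.3, -1.5]
width: 0.0155
```

Request:
{"op": "move_arm", "data": {"deltas": [[-20,3,0,0,0,2],[-18,3,-5,0,0,2],[-7,2,-8,0,0,0],[0,0,-8,0,0,0],[0,0,0,0,0,0]]}}

```text
t: 29.35
eef_pos: [0.3589, -0.3266, 0.2104]
ee_rot: [-3.141, 0.0, -1.973]
force: [-0.0, -0.1, -0.9]
width: 0.0152
```

```bash
python3 - <<'E'
from h import *
tap();print(arm.get_state()["eef_pos"])
for c in CAL: print(c,[(round(d["score"],2),np.round(d["xy"]),np.round(ray(c,d["xy"],.06),4)) for d in arm.spot_point("nose",c)[:3]])
g=snap("side");cv2.imwrite('pics/s4.png',cv2.resize(g[150:310,290:490],(800,640),interpolation=cv2.INTER_CUBIC)[:600,:,::-1])
E
```

```text
Fm -0.2 t 29.40 face -146.5 lat -21.9 headz 44.6 yaw -113.0 tilt 0.0 -0.0 | Fu 0.4 Fn -0.7 Fz -0.4 | Mu 0.12 Mn -0.08 Mz -0.00 w 0.0155
[ 0.35944892 -0.32676144  0.21083827]
top [(0.87, array([301., 326.]), array([ 0.3778, -0.2132,  0.06  ]))]
side [(0.87, array([391., 303.]), array([ 0.3662, -0.163 ,  0.06  ])), (0.76, array([364., 221.]), array([ 0.4872, -0.3454,  0.06  ]))]
```

View pics/s4.png

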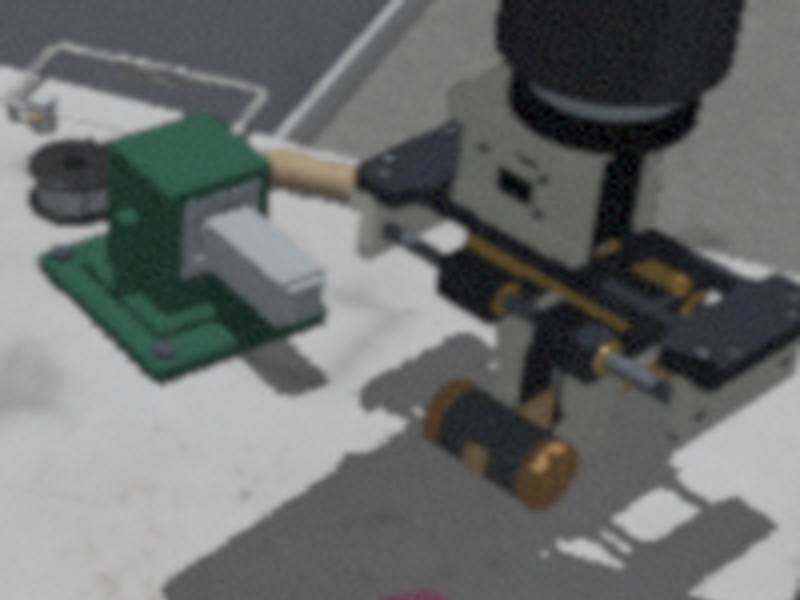

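Request:
{"op": "move_arm", "data": {"deltas": [[0,0,-10,0,0,0],[0,0,-8,0,0,0],[0,0,-5,0,0,0],[0,0,-3,0,0,0],[0,0,-1.5,0,0,0]]}}

```text
t: 29.97
eef_pos: [0.3587, -0.3265, 0.1829]
ee_rot: [3.141, -0.0, -1.973]
force: [-0.1, 0.2, -1.2]
width: 0.0158
```

Request:
{"op": "move_arm", "data": {"deltas": [[0,0,0,0,0,0],[0,0,0,0,0,0],[0,0,0,0,0,0],[0,0,0,0,0,0],[0,0,0,0,0,0]]}}

```text
t: 30.38
eef_pos: [0.3587, -0.3265, 0.1837]
ee_rot: [-3.141, 0.0, -1.973]
force: [-0.6, 0.5, -2.1]
width: 0.0155
```

Request:
{"op": "move_arm", "data": {"deltas": [[0,0,-0.8,0,0,0],[0,0,-0.5,0,0,0],[0,0,0,0,0,0],[0,0,0,0,0,0],[0,0,0,0,0,0]]}}

```text
t: 30.8
eef_pos: [0.3587, -0.3265, 0.1822]
ee_rot: [-3.141, -0.0, -1.973]
force: [-0.1, -0.2, 0.7]
width: 0.0156
```

Request:
{"op": "move_arm", "data": {"deltas": [[0,0,0,0,0,0],[0,0,0,0,0,0],[0,0,0,0,0,0],[0,0,0,0,0,0],[0,0,0,0,0,0]], "claw": 0}}

```text
t: 31.22
eef_pos: [0.3587, -0.3265, 0.1822]
ee_rot: [-3.142, -0.0, -1.973]
force: [0.5, 0.3, 0.0]
width: 0.0436
```

Request:
{"op": "move_arm", "data": {"deltas": [[0,0,0,0,0,0],[0,0,0,0,0,0],[0,0,10,0,0,0],[0,0,20,0,0,0],[0,0,30,0,0,0]]}}

```text
t: 31.63
eef_pos: [0.3577, -0.3261, 0.2408]
ee_rot: [3.136, 0.0, -1.973]
force: [0.9, -0.4, 0.1]
width: 0.077
```

Request:
{"op": "move_arm", "data": {"deltas": [[0,0,35,0,0,0],[0,0,35,0,0,0],[0,0,30,0,0,0],[0,0,10,0,0,0],[0,0,0,0,0,0]]}}

```text
t: 32.05
eef_pos: [0.3593, -0.3268, 0.3554]
ee_rot: [-3.135, -0.0, -1.972]
force: [0.3, 0.0, -0.5]
width: 0.0879
```

```bash
python3 - <<'E'
from h import *
g=snap("side");cv2.imwrite('pics/s5.png',cv2.resize(g[130:370,180:500],(800,600),interpolation=cv2.INTER_CUBIC)[:,:,::-1])
s=arm.get_state();print(s["t"],s["eef_pos"],s["force"],s["width"])
for n in("dish","measure","spool"):print(n,[(round(d["score"],2),np.round(ray("side",d["xy"],0)[:2],3)) for d in arm.spot_point(n,"side")[:2]])
E
```

```text
32.1 [ 0.35872613 -0.32648833  0.35333662] [ 0.14809399  0.62324796 -0.252471  ] 0.08784065489841478
dish [(0.95, array([ 0.668, -0.069]))]
measure [(0.72, array([ 0.694, -0.249]))]
spool [(0.87, array([ 0.654, -0.439]))]
```

View pics/s5.png

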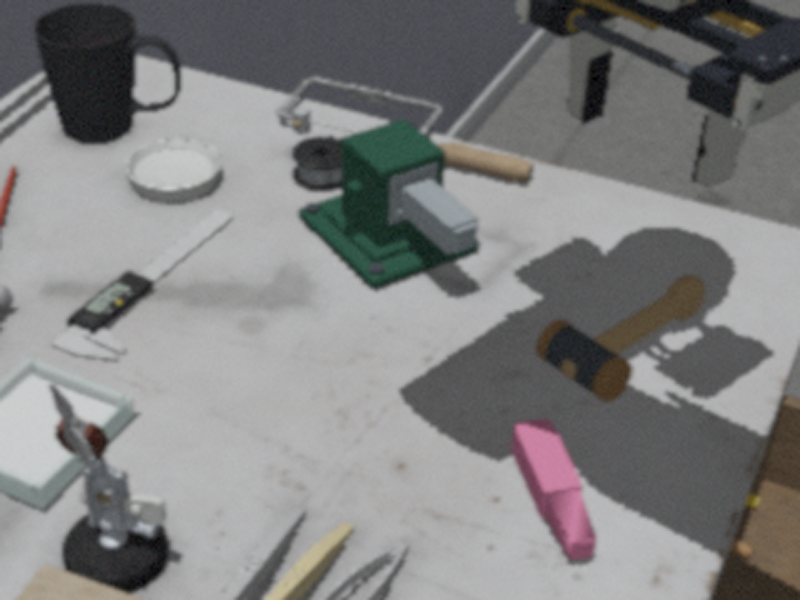

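Everything is in place: the stake sits level in the holder, and the mallet lies flat and clear of it. I'm handing the job in.

```bash
python3 -c "
from station import arm
print(arm.job_done())"
```

```text
the job is handed in; nothing more can be done
None
```

The stake is seated in the green holder and wedged solid, and the mallet lies flat on the bench, clear of it. I handed the job in at about 32 s.

- **Setting by hand:** The first grasp missed because I lifted before the fingers had closed. The stake was not disturbed, and the second grasp held. I fed the shank in until it bore at about 5.7 N of push, with roughly 7 mm left at the shoulder, then let go.
- **Driving:** I pressed and tapped with the mallet in steps from about 7 N up to 27 N. The highest reading was about 33 N, under the 40 N limit. Several of the middle taps were slow presses, because the mallet did not fully leave the stake between them. The last two were made after a full withdrawal.
- **Feel:** The stake moved in about 2 mm. Above about 20 N it gave only 0.1 mm or less per newton, about what the arm and the soft face would give by themselves. I could not check the wedging directly, since the bushing's spread cannot be read.
- **Last checks:** The final side picture shows the stake straight and level and the mallet flat, with the gripper touching nothing. By the side camera, the dish, caliper and spool are where they started to within a few mm; the caliper's reading differed by about 13 mm from the first side one but matched the first top one, so I take that as detector error. The pink look-alike was not touched.

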